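# Ready the stereo microscope for its camera

### The arm

A 7-joint arm with a two-finger parallel gripper is mounted at the origin on the work surface. World frame = base frame: x ahead of the robot, y to its left, z up, the work surface at z = 0. Lengths are in mm, angles in rad, forces in N, time in s.
With the tool pointing down it reaches from about 350 to 900 mm from the base axis. Payload 7.2 kg.
Tool frame: the origin (TCP) lies at the very end of the fingers, on their centre line; the grasp point (between the pads) lies 19 mm behind it; z points along the fingers, y is the line along which they close (so a half turn about z gives the same grasp; the last joint's range is limited). The gripper opens to 88 mm and grips with 3 to 60 N. Pads are 20 mm wide; open, the fingers measure 115 mm over their backs; the gripper's body (75 mm by 178 mm) begins 61 mm behind the grasp point.
Start: joints at [-1.219, 0.411, -0.013, 1.596, 0.006, 1.134, -0.082], TCP at [254.746, 570.732, 194.753] pointing down, gripper open.
Joint ranges: [-2.95, 2.95], [-0.29, 1.99], [-1.47, 1.44], [0.14, 2.54], [-1.03, 4.17], [0.13, 1.85], [-2.86, 2.86]. Speed limits (rad/s): [2.39, 2.39, 3.01, 3.01, 3.14, 3.14, 3.14].

### API

Orientations are given as a 3x3 rotation matrix whose columns are the frame's x, y, z axes.
In Python, from rig import r, optics gives the robot as it stands.
- The arm moves only by the tool drive_tool, never from a script. Its argument "targets" is a list of rows, each an object of numbers: "dx", "dy", "dz": the shift along the world's x, y, z in cm; "rx", "ry", "rz": the turn, a rotation vector about the world's x, y, z in degrees; "grip": the finger opening in cm, from 0 to 8.78. A call has 1 to 12 rows; each row is the pose to reach, as a shift and turn from the pose commanded when the call began; what a row does not reach only later rows make up. A row lasts 1/10 s, in which the tool goes at most 50 mm and 8.59 degrees, less where a joint would pass 70% of its speed; a pose out of reach is approached as far as the arm can. A call with a gripper value outside its range is refused whole. The fingers move at their own pace and stop on an object; "squeeze" is the grip in N (left out, the last holds). Time passes only in rows, so rows that repeat a pose let the fingers close. It gives the time, the measured TCP pose, the force, the opening and the grip force at its end, in the units of the state.
- r.sense(): the state, without advancing time (a new reading comes with each control period).
- optics.snapshot(name): name is "side" or "top" or "wrist"; returns the picture (400x640x3 uint8, blue, green, red); there is no depth.
- optics.get_calibration(name): a dict with "fx", "fy", "cx", "cy" (pixels), "k1" (the pictures are not rectified: a ray, as slopes to the right and down, at radius r is drawn at 1 + k1 r^2 times it, then the intrinsics apply), "rvec" (rotation vector, rad) and "tvec" (3), from world to camera coordinates, as OpenCV has them. Camera axes: x right, y down, z forward; pixel columns grow to the right and rows downward; lengths in mm; the calibration is good to about 2 mm. A picture is of the moment at which its call begins: read the wrist's pose just before it. get_calibration takes no time and is no camera call; for the wrist camera it gives the pose at the moment of the call.
- r.sign_off(): hands the job in; it is judged then, once.
The state is a dict: "clock": time; "joints": joint angles; "joint_vel": joint speeds; "effort": joint torques, N m; "ee_pos": TCP position; "orientation": TCP orientation; "ft_force": force on the tool from outside, world axes, zero at the start; "moment": the same for the moment, N m; "finger_gap": finger opening in mm; "gripper_force": force on a finger pad.
Only numpy, scipy, OpenCV 4.12 (cv2) and the standard library are available. Lean on these libraries where they do the work, as an engineer would, in place of code of your own. Each camera call takes 0.05 s, during which the arm holds its last target. There are 200 camera calls.

### The job

Get the stereo microscope ready for its camera: pull the black dust cap off the camera port and set it down in the steel tray, open side down, and draw the light-path rod on the side of the head out past its middle click, all the way to its end stop. The microscope only stands on its rubber feet: do not shift or tip it, and leave everything else where it is.

Things in the scene. Friction and masses are not known exactly. Their poses are not given: they have to be found in the camera images.
- microscope: White stereo microscope, 4 kg, standing loose on rubber feet; a level pull of about 18 N or more on its rod tips or slides it. Origin on the table under the lens, z up, -x its front (eyepiece side), +x its rear. Base plate x -100 to 180 mm, y +-120 mm, top at z 30 mm. The rod comes out of the head on its -y side, the camera port stands on the head's top.
- head (a point): Top of the head block, on the optical axis: x 0, y 0, z 240 mm in the microscope's frame. Block x -45 to 50, y +-45, z 185 to 240 mm. In front of it two eyepieces slant up 45 degrees, x -50 to -130 mm, 105 mm across in all, to z 305 mm. Below it a round body of radius 42 mm (holder ring 51 mm, z 140 to 168) with zoom knobs to y +-56 mm at z 113 to 139 mm.
- pole_top (a point): Top of the steel pole (radius 16 mm) at the microscope's rear: x 135, y 0, z 280 mm in its frame. Focus knobs stick out of the block on the pole to y +-68 mm at z 142 to 188 mm.
- camera_port (a point): Centre of the top of the camera port: an upright tube 37 mm across and 32 mm high on top of the head block, at x 20, y 0, z 272 mm in the microscope's frame.
- dust_cap: Black round dust cap with grey rings, 54 mm outside diameter, 34 mm high, about 50 g, open below, pushed over the camera port. Origin at the centre of its open lower rim (4 mm above the head block when on), z up through its closed top. Sprung balls in the port hold it by its inner lip: a straight pull up of 8 to 15 N frees it within 5 mm; it is clear of the port after 30 mm.
- light_rod: Light-path rod, 10 mm steel with a black ribbed knob: a cylinder 20 mm in diameter, 28 mm long, axis along the microscope's y. Origin at the knob's centre, at x 15, z 210 mm in the microscope's frame; y there is -72 mm with the rod fully in and falls as it is drawn out. It starts 0 to 9 mm out. The port stands close above, so a gripper should lean its body out to -y.
- bushing: Steel bushing of the rod in the head's side, radius 9 mm, 8 mm long, origin at its outer face: x 15, y -53, z 210 mm in the microscope's frame. The rod runs with 2 to 3 N. The middle click, 10 to 24 mm out, resists with 8 to 13 N and gives way; from 34 mm it runs light to a hard stop hidden behind the bushing, 38 to 52 mm out, each time elsewhere: feel for it. The rod stays where left.
- tray: Steel instrument tray, fixed, 210 (x) x 150 (y) x 18 mm high, walls and floor 3 mm thick. Origin at the centre of its underside. The half towards its -x is empty; two eyepieces stand in the +x half.
- eyepiece0: Spare eyepiece standing in the tray near its +x end, at tray x 72, y 35 mm; 36 mm in diameter, 50 mm high, origin at the centre of its foot. Leave alone.
- eyepiece1: Second spare eyepiece, the same, at tray x 72, y -35 mm. Leave alone.
- slide_box: Open dark grey box of glass slides, 210 (x) x 150 (y) x 30 mm, 0.9 kg, origin at the centre of its underside. It stands on the other side of the microscope from the tray. Leave alone.
- petri: Clear lidded dish, 92 mm across, 16 mm high, on the microscope's base under the lens; origin at the centre of its underside. Leave alone.
- camera: Silver microscope camera, 62 x 62 x 84 mm, standing on the table beside the microscope's rear, origin at the centre of its foot. Leave alone.
- mouse: Black computer mouse, 100 x 60 x 30 mm, on a round blue mat far to the left; origin at the centre of its underside. Leave alone.
- jar: Glass specimen jar with blue cap, 64 mm across, 85 mm high, standing beside the microscope's rear, on the other side from the camera; origin at the centre of its underside. Leave alone.
Mind the look-alikes: they are no part of the job. Leave any blue or pink look-alike of the dust_cap alone.

How it is judged (in metres and radians):
On the way:
1. the rod is drawn out until it bears on its end stop (2 N or more for 0.1 s) (contact force between light_rod and bushing above 2 N), for 0.1 s.
At the end, for the whole second after the job is handed in: The rod, having been drawn against its end stop, is left out there (knob centre beyond y -108 mm in the microscope's frame, 36 mm or more out) and the dust cap rests flat on the tray's floor, open side down (within 5 mm of the floor and 0.15 rad of level), at rest (y of light_rod in the frame of microscope below -0.108 m and x of dust_cap in the frame of tray between -0.09 and 0.09 m and y of dust_cap in the frame of tray between -0.06 and 0.06 m and z of dust_cap in the frame of tray below 0.008 m and angle between dust_cap's own z axis and vertical below 0.15 rad and linear speed of each of dust_cap, microscope below 0.02 m/s); the robot touches nothing.
It fails at once if the microscope is shifted by more than 4 mm (distance of microscope from where it was at the start of the episode above 0.004 m).
It fails at once if the microscope is tipped by more than 0.02 rad (a foot lifted 4 mm) (angle between microscope's own z axis and vertical above 0.02 rad).
It fails at once if a bystander is moved by more than 15 mm (distance of any of eyepiece0, eyepiece1, slide_box, petri, camera, mouse, jar from where it was at the start of the episode above 0.015 m).
It fails at once if an eyepiece, the jar or the camera is knocked over (angle between any of eyepiece0, eyepiece1, jar, camera's own z axis and vertical above 0.5 rad).
It also fails if it takes over 67 s, if anything falls off the work surface, if the arm or the gripper's body presses on something with over 40 N, if the wrist force passes 120 N, or if a joint passes its speed limit or range.

## Working session

There is one attempt and no reset: what is moved stays moved. The work goes in short steps, Python scripts to look and compute and a tool call to move; the robot and the scene stay as the last step left them, time stands still between calls to the robot, and variables do not carry over. Pictures are saved under pics/ and viewed, at most 10 in all, crops included, and the job is handed in when it is done.

Besides the shell and the picture viewer there is one more tool, called after "Request:" as name(argument=value, ...) on one line, values as JSON. drive_tool: Moves the arm, as the interface text tells. Its arguments: {"type":"object","properties":{"targets":{"type":"array","items":{"type":"object","properties":{"dx":{"type":"number"},"dy":{"type":"number"},"dz":{"type":"number"},"rx":{"type":"number"},"ry":{"type":"number"},"rz":{"type":"number"},"grip":{"type":"number"}}}},"squeeze":{"type":"number"}},"required":["targets"]}

```bash
mkdir -p pics; ls
cat > h.py <<'E'
import numpy as np, cv2
from rig import r, optics
def cal(n):
    c=optics.get_calibration(n); R=cv2.Rodrigues(np.array(c['rvec'],float))[0]
    return c,R,np.array(c['tvec'],float).ravel()
def ray(C,u,v):
    c,R,t=C
    d=np.array([(u-c['cx'])/c['fx'],(v-c['cy'])/c['fy']]);s=d.copy()
    for _ in range(20): s=d/(1+c['k1']*(s@s))
    w=R.T@np.array([s[0],s[1],1]); return -R.T@t, w/np.linalg.norm(w)
def onz(C,u,v,z):
    o,w=ray(C,u,v); return o+w*(z-o[2])/w[2]
def tri(rays):
    A=np.zeros((3,3));b=np.zeros(3)
    for o,w in rays:
        P=np.eye(3)-np.outer(w,w);A+=P;b+=P@o
    p=np.linalg.solve(A,b); return p,[np.linalg.norm((np.eye(3)-np.outer(w,w))@(p-o)) for o,w in rays]
def proj(C,p):
    c,R,t=C;q=R@np.asarray(p,float)+t;s=q[:2]/q[2];s=s*(1+c['k1']*(s@s))
    return np.array([c['fx']*s[0]+c['cx'],c['fy']*s[1]+c['cy']])
E
python3 - <<'E'
from h import *
for n in('side','top','wrist'):
    C=cal(n);cv2.imwrite(f'pics/{n}0.png',optics.snapshot(n));o,w=ray(C,320,200);print(n,o.round(),w.round(2),C[0]['fx'],C[0]['k1'])
print(r.sense())
a=cv2.imread('pics/side0.png');b=cv2.imread('pics/top0.png')
E
```

```text
pics
side [-341. -785. 1001.] [ 0.58  0.6  -0.56] 431.29142414747247 0.019483879469418125
top [ 389.  128. 1226.] [ 0.12 -0.02 -0.99] 380.32114711230605 -0.05282135927503628
wrist [187. 600. 384.] [ 0.24 -0.1  -0.97] 317.0431369776079 -0.0387116978917097
{'clock': 0.15, 'joints': array([-1.21923081,  0.41172034, -0.01268298,  1.59681241,  0.00561998,
        1.13431789, -0.08224905]), 'joint_vel': array([-0.0006608 , -0.00245718,  0.00029044, -0.00202814, -0.00071254,
       -0.00045859,  0.00102125]), 'effort': array([ 1.17256473e-03, -5.88331175e+01,  6.42268639e-01, -2.91290742e+01,
       -5.37539867e-02,  1.58114074e-02,  6.99049360e-05]), 'ee_pos': array([254.60370651, 570.34104373, 194.11596708]), 'orientation': array([[-9.13166722e-01,  4.07586046e-01, -3.90966917e-04],
       [ 4.07586217e-01,  9.13165995e-01, -1.15836059e-03],
       [-1.15113918e-04, -1.21712907e-03, -9.99999253e-01]]), 'ft_force': array([ 0.15357869, -1.20904802, -0.52800881]), 'moment': array([ 0.03625536, -0.00071188, -0.04835515]), 'gripper_force': 0.0, 'finger_gap': 87.96543922201779}
```

View pics/side0.png

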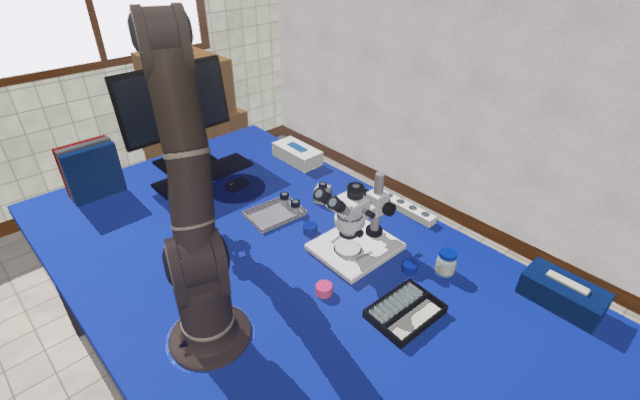

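View pics/top0.png

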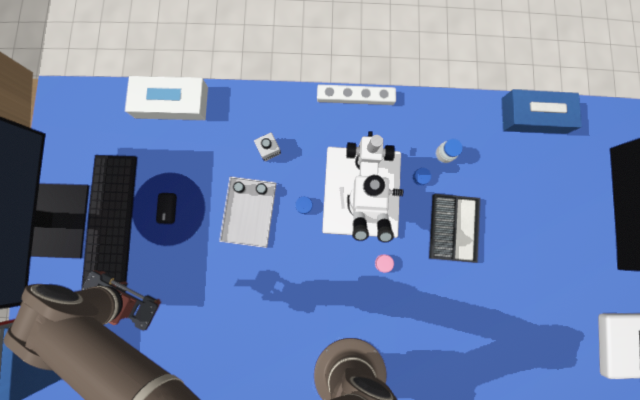

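The top view (image up = +x, left = +y) shows the microscope facing the robot. Candidates for the cap:
- black disc on the port at top (373,185) / side (356,190)
- blue discs at top (304,205) and (423,177)
- pink disc at top (384,263)

I choose the black one. The rod knob is at top (398,191) and the tray at (248,212). Next is a close crop to check this.

Run:
```python
from h import *
a=cv2.imread('pics/side0.png')[165:285,300:420];b=cv2.imread('pics/top0.png')[130:250,310:430]
f=lambda x:cv2.resize(x,(400,400),interpolation=cv2.INTER_CUBIC)
cv2.imwrite('pics/crop1.png',np.hstack([f(a),f(b)]))
```

```text
(no output)
```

View pics/crop1.png

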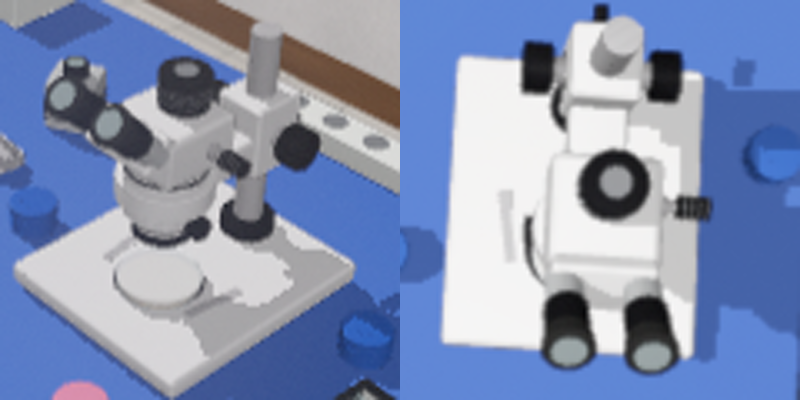

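The left crop shows the black cap with its grey top disc on the port at side (356,185), and the knob at (371,214). The right crop shows the cap at top (375,185), the knob at (398,192), and the base plate corners. Now I triangulate.

Run:
```python
from h import *
T=cal('top');S=cal('side');a=cv2.imread('pics/side0.png');b=cv2.imread('pics/top0.png')
def blob(im,x0,y0,x1,y1,f):
    p=im[y0:y1,x0:x1].astype(int);m=f(p).astype(np.uint8)
    n,l,s,c=cv2.connectedComponentsWithStats(m,connectivity=4)
    return [(tuple((c[i]+[x0,y0]).round(1)),s[i].tolist()) for i in range(1,n) if s[i][4]>5]
dark=lambda p:p.max(2)<90
print('top cap',blob(b,360,170,390,202,dark)); print('top knob',blob(b,388,182,408,202,dark))
print('side cap',blob(a,342,178,372,205,dark)); print('side knob',blob(a,361,205,378,222,dark))
cr=lambda x,y,ox,oy:(x/3.3333+ox,y/3.3333+oy)
ts=lambda u,v,U,V:print(*[np.round(q,1) for q in tri([ray(T,u,v),ray(S,U,V)])])
print('cap top');ts(*cr(216,183,310,130),*cr(187,68,300,165))
print('knob');ts(*cr(293,208,310,130),*cr(236,162,300,165))
print('pole');ts(*cr(222,38,310,130),*cr(266,30,300,165))
for x,y in[(60,57),(302,75),(292,358),(43,343)]:print('plate',onz(T,*cr(x,y,310,130),30).round())
# tray outline in top
hsv=cv2.cvtColor(b,cv2.COLOR_BGR2HSV);m=(hsv[...,1]<70).astype(np.uint8);m[:,:212]=0;m[:,290:]=0;m[:170]=0;m[255:]=0
m=cv2.morphologyEx(m,cv2.MORPH_CLOSE,np.ones((5,5)));cs=max(cv2.findContours(m,0,2)[0],key=cv2.contourArea)
bx=cv2.boxPoints(cv2.minAreaRect(cs));P=np.array([onz(T,*p,18) for p in bx]);print(bx.round(1).tolist(),P.round().tolist(),P.mean(0).round(),[np.linalg.norm(P[i]-P[i-1]).round() for i in range(4)])
```

```text
top cap [((np.float64(373.7), np.float64(185.2)), [4, 5, 21, 21, 254])]
top knob [((np.float64(397.7), np.float64(191.8)), [5, 7, 10, 7, 60])]
side cap [((np.float64(355.8), np.float64(191.3)), [6, 4, 19, 18, 232]), ((np.float64(342.7), np.float64(203.3)), [0, 24, 3, 3, 6])]
side knob [((np.float64(369.8), np.float64(213.7)), [4, 5, 10, 9, 50])]
cap top
[551.7 -24.7 277.7] [1.3 1.3]
knob
[544.8 -99.1 210. ] [1.5 1.5]
pole
[665.5 -28.2 276.6] [0.7 0.7]
plate [712.  89.  30.]
plate [ 702. -147.   30.]
plate [ 428. -138.   30.]
plate [435.  98.  30.]
[[218.8000030517578, 240.89999389648438], [228.39999389648438, 175.3000030517578], [276.0, 182.3000030517578], [266.3999938964844, 247.89999389648438]] [[400.0, 426.0, 18.0], [611.0, 407.0, 18.0], [593.0, 253.0, 18.0], [383.0, 274.0, 18.0]] [497. 340.  18.] [np.float64(152.0), np.float64(212.0), np.float64(155.0), np.float64(211.0)]
```

Measured positions against the text:
- **Cap top:** z 278 as expected.
- **Knob:** z 210 as expected, with the rod about 2 mm out.
- **Pole-to-port spacing:** 114 mm, against 115 mm given.
- **Tray:** 211x153 mm, against 210x150 mm given.
- **Microscope yaw:** about -2°.

I now move above the cap.

Request:
drive_tool(targets=[{"dz":5,"dy":-1,"rz":2},{"dz":9,"dx":2,"dy":-4,"rz":6},{"dz":13,"dx":4,"dy":-8,"rz":10},{"dz":16,"dx":6,"dy":-12,"rz":14},{"dz":17,"dx":8,"dy":-16.5,"rz":18},{"dz":17,"dx":10,"dy":-21,"rz":22},{"dz":17,"dx":12,"dy":-25.5,"rz":22},{"dz":17,"dx":14,"dy":-30,"rz":22},{"dz":17,"dx":16,"dy":-34.5,"rz":22},{"dz":17,"dx":18.5,"dy":-38.5,"rz":22},{"dz":17,"dx":21,"dy":-42.5,"rz":22},{"dz":17,"dx":23.5,"dy":-46.5,"rz":22}])

```text
invalid input
```

Request:
drive_tool(targets=[{"dx":2.5,"dy":-4},{"dx":5,"dy":-8},{"dx":6.2,"dy":-10},{"dx":6.2,"dy":-10}])

```text
invalid input
```

Run:
```python
from h import *
s=r.sense();C=cal('wrist');im=optics.snapshot('wrist');cv2.imwrite('pics/w1.png',im)
np.savez('w1',C=np.array([0]));import pickle;pickle.dump(C,open('w1.pkl','wb'))
print(s['clock'],s['ee_pos'],s['orientation'].round(3))
for n,p in dict(cap=(552,-25,278),knob=(545,-99,210)).items():print(n,proj(C,p).round(1))
```

```text
0.15 [254.60370651 570.34104373 194.11596708] [[-0.913  0.408 -0.   ]
 [ 0.408  0.913 -0.001]
 [-0.    -0.001 -1.   ]]
cap [-59.5 683.7]
knob [-64.9 624.6]
```

View pics/w1.png

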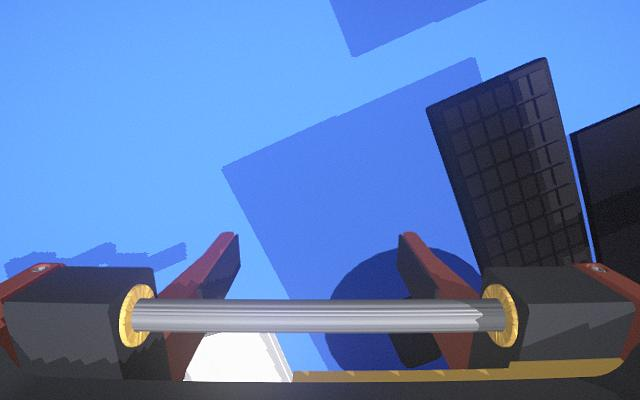

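The wrist picture shows the fingers at (235,240) and (405,240) over the mouse mat; the arm has not moved. The call was probably refused because it needs every field in each row.

Request:
drive_tool(targets=[{"dx":0,"dy":-1,"dz":5,"rx":0,"ry":0,"rz":2,"grip":8.7},{"dx":2,"dy":-4,"dz":9,"rx":0,"ry":0,"rz":6,"grip":8.7},{"dx":4,"dy":-8,"dz":13,"rx":0,"ry":0,"rz":10,"grip":8.7},{"dx":6,"dy":-12,"dz":16,"rx":0,"ry":0,"rz":14,"grip":8.7},{"dx":8,"dy":-16.5,"dz":17,"rx":0,"ry":0,"rz":18,"grip":8.7},{"dx":10,"dy":-21,"dz":17,"rx":0,"ry":0,"rz":22,"grip":8.7},{"dx":12,"dy":-25.5,"dz":17,"rx":0,"ry":0,"rz":22,"grip":8.7},{"dx":14,"dy":-30,"dz":17,"rx":0,"ry":0,"rz":22,"grip":8.7},{"dx":16,"dy":-34.5,"dz":17,"rx":0,"ry":0,"rz":22,"grip":8.7},{"dx":18.5,"dy":-38.5,"dz":17,"rx":0,"ry":0,"rz":22,"grip":8.7},{"dx":21,"dy":-42.5,"dz":17,"rx":0,"ry":0,"rz":22,"grip":8.7},{"dx":23.5,"dy":-46.5,"dz":17,"rx":0,"ry":0,"rz":22,"grip":8.7}], squeeze=10)

```text
clock: 1.4
ee_pos: [487.6, 108.1, 365.1]
orientation: [[-0.999, 0.036, 0.001], [0.036, 0.999, 0.001], [-0.001, 0.001, -1.0]]
ft_force: [1.5, 1.3, -0.4]
finger_gap: 86.8
gripper_force: 0.0
```

Request:
drive_tool(targets=[{"dx":1,"dy":-4,"dz":0,"rx":0,"ry":0,"rz":0,"grip":8.7},{"dx":1,"dy":-8,"dz":0,"rx":0,"ry":0,"rz":0,"grip":8.7},{"dx":1,"dy":-12,"dz":0,"rx":0,"ry":0,"rz":0,"grip":8.7},{"dx":1,"dy":-13,"dz":0,"rx":0,"ry":0,"rz":0,"grip":8.7},{"dx":1,"dy":-13,"dz":0,"rx":0,"ry":0,"rz":0,"grip":8.7}])

```text
clock: 1.9
ee_pos: [496.9, -21.5, 364.9]
orientation: [[-0.999, 0.039, 0.0], [0.039, 0.999, 0.0], [-0.0, 0.0, -1.0]]
ft_force: [-0.0, 0.3, 0.3]
finger_gap: 87.0
gripper_force: 0.0
```

Run:
```python
from h import *
s=r.sense();C=cal('wrist');im=optics.snapshot('wrist');cv2.imwrite('pics/w1.png',im)
import pickle;pickle.dump(C,open('w1.pkl','wb'))
print(s['clock'],s['ee_pos'],s['orientation'].round(3))
for n,p in dict(cap=(552,-25,278),knob=(545,-99,210)).items():print(n,proj(C,p).round(1))
```

```text
1.9 [496.85938065 -21.54554524 364.89597006] [[-0.999  0.039  0.   ]
 [ 0.039  0.999  0.   ]
 [-0.     0.    -1.   ]]
cap [316.2 255.4]
knob [252.2 227. ]
```

View pics/w1.png

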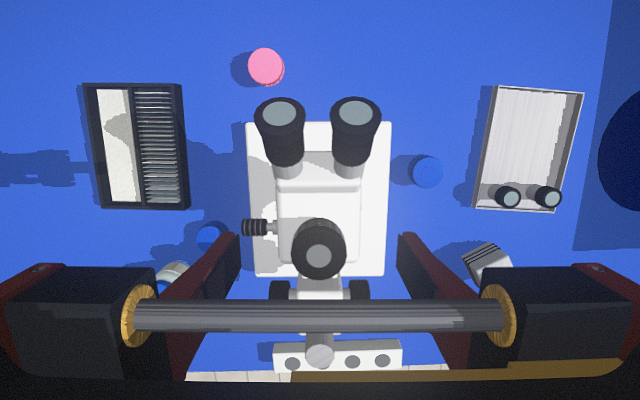

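The wrist view shows the cap's grey disc at about (318,257) and the knob at (254,227). Predictions from the outside views were (316,255) and (252,227), so they agree. Now a three-view refinement.

Run:
```python
from h import *;import pickle
W=pickle.load(open('w1.pkl','rb'));T=cal('top');S=cal('side');im=cv2.imread('pics/w1.png')
def comp(x0,y0,x1,y1,f):
    m=f(im[y0:y1,x0:x1].astype(int)).astype(np.uint8);n,l,s,c=cv2.connectedComponentsWithStats(m)
    i=1+s[1:,4].argmax();return c[i]+[x0,y0],s[i]
g=comp(300,240,340,272,lambda p:(p.min(2)>90)&(p.max(2)<200));k=comp(238,215,268,240,lambda p:p.max(2)<80);d=comp(285,212,352,282,lambda p:p.max(2)<75)
print(g,k,d)
for n,w,t,s in(('cap',g[0],(374.8,184.9),(356.1,185.4)),('knob',k[0],(397.8,192.2),(370.5,213.6))):
    p,e=tri([ray(W,*w),ray(T,*t),ray(S,*s)]);print(n,p.round(1),np.round(e,1),'wrist on z',onz(W,*w,278 if n=='cap' else 210).round(1))
```

```text
(array([318.47648262, 255.51124744]), array([  6,   4,  26,  24, 489], dtype=int32)) (array([263.33766234, 226.67532468]), array([23,  4,  6, 16, 77], dtype=int32)) (array([313.88194444, 256.3904321 ]), array([   6,   14,   55,   54, 1296], dtype=int32))
cap [552.1 -24.  277.4] [1.2 1.3 1.5] wrist on z [552.2 -22.8 278. ]
knob [547.1 -94.  205.9] [7.  5.2 3.3] wrist on z [545.1 -86.  210. ]
```

Request:
drive_tool(targets=[{"dx":3,"dy":0,"dz":0,"rx":0,"ry":0,"rz":0,"grip":8.7},{"dx":5.2,"dy":0,"dz":0,"rx":0,"ry":0,"rz":0,"grip":8.7},{"dx":5.2,"dy":0,"dz":0,"rx":0,"ry":0,"rz":0,"grip":8.7},{"dx":5.2,"dy":0,"dz":-3,"rx":0,"ry":0,"rz":0,"grip":8.7},{"dx":5.2,"dy":0,"dz":-6,"rx":0,"ry":0,"rz":0,"grip":8.7},{"dx":5.2,"dy":0,"dz":-8,"rx":0,"ry":0,"rz":0,"grip":8.7},{"dx":5.2,"dy":0,"dz":-10,"rx":0,"ry":0,"rz":0,"grip":8.7},{"dx":5.2,"dy":0,"dz":-11,"rx":0,"ry":0,"rz":0,"grip":8.7},{"dx":5.2,"dy":0,"dz":-11.5,"rx":0,"ry":0,"rz":0,"grip":8.7},{"dx":5.2,"dy":0,"dz":-11.5,"rx":0,"ry":0,"rz":0,"grip":8.7},{"dx":5.2,"dy":0,"dz":-11.5,"rx":0,"ry":0,"rz":0,"grip":8.7}])

```text
clock: 3.05
ee_pos: [549.5, -19.7, 250.6]
orientation: [[-0.999, 0.036, 0.001], [0.036, 0.999, 0.0], [-0.001, 0.0, -1.0]]
ft_force: [-0.5, 0.6, 0.3]
finger_gap: 87.3
gripper_force: 0.0
```

Request:
drive_tool(targets=[{"dx":0,"dy":0,"dz":0,"rx":0,"ry":0,"rz":0,"grip":6.2},{"dx":0,"dy":0,"dz":0,"rx":0,"ry":0,"rz":0,"grip":5.8},{"dx":0,"dy":0,"dz":0,"rx":0,"ry":0,"rz":0,"grip":5.6},{"dx":0,"dy":0,"dz":0,"rx":0,"ry":0,"rz":0,"grip":5.4},{"dx":0,"dy":0,"dz":0,"rx":0,"ry":0,"rz":0,"grip":5.2},{"dx":0,"dy":0,"dz":0,"rx":0,"ry":0,"rz":0,"grip":5}], squeeze=5)

```text
clock: 3.65
ee_pos: [549.3, -20.9, 250.4]
orientation: [[-0.999, 0.037, 0.001], [0.037, 0.999, -0.001], [-0.001, -0.001, -1.0]]
ft_force: [-1.8, -2.8, 5.0]
finger_gap: 50.3
gripper_force: 2.6
```

Request:
drive_tool(targets=[{"dx":0,"dy":0,"dz":0,"rx":0,"ry":0,"rz":0,"grip":4.5},{"dx":0,"dy":0,"dz":0,"rx":0,"ry":0,"rz":0,"grip":4.5},{"dx":0,"dy":0,"dz":0,"rx":0,"ry":0,"rz":0,"grip":4.5}], squeeze=15)

```text
clock: 3.95
ee_pos: [549.6, -20.2, 250.5]
orientation: [[-0.999, 0.036, 0.002], [0.036, 0.999, 0.0], [-0.002, 0.0, -1.0]]
ft_force: [-0.3, -2.0, 4.2]
finger_gap: 44.8
gripper_force: 2.7
```

Run:
```python
from h import *
print(r.sense()['gripper_force'],r.sense()['finger_gap'])
a=optics.snapshot('side')[150:250,290:430];w=optics.snapshot('wrist')
cv2.imwrite('pics/g1.png',np.vstack([cv2.resize(a,(420,300),interpolation=cv2.INTER_CUBIC),cv2.resize(w[200:400,110:530],(420,200))]))
```

```text
2.679355717264116 44.80045854079724
```

View pics/g1.png

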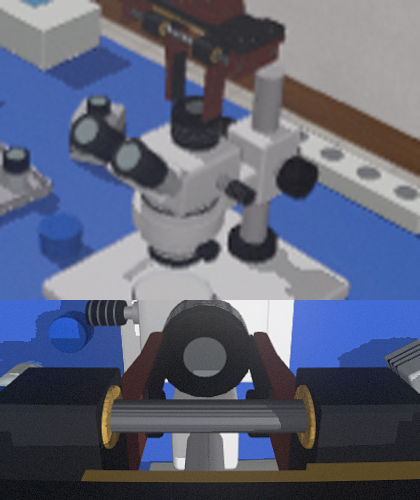

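Run:
```python
from h import *
import pickle
s=r.sense();W=pickle.load(open('w1.pkl','rb'));R=np.array([[-.999,.039,0],[.039,.999,0],[0,0,-1]])
print('w1 tips (gap87)',[proj(W,np.array([496.9,-21.5,364.9])+R@[x,q,0]).round(0) for q in(-43.5,43.5) for x in(-10,10)])
C=cal('wrist');R=s['orientation'];f=lambda p:(proj(C,s['ee_pos']+R@p)-[110,200]).round(0)+[0,300]
print('now tips in crop',[f([x,q,0]) for q in(-22.4,22.4) for x in(-10,10)], 'grasp z',[f([0,q,-19]) for q in(-22.4,22.4)])
print('cap top',(proj(C,[552,-24,278])-[110,-100]).round(0))
im=cv2.imread('pics/g1.png');cv2.imwrite('pics/g2.png',cv2.resize(im[300:500,100:320],(770,700),interpolation=cv2.INTER_CUBIC)[:600])
```

```text
w1 tips (gap87) [array([251., 249.]), array([249., 219.]), array([385., 249.]), array([386., 219.])]
now tips in crop [array([173., 349.]), array([172., 319.]), array([242., 349.]), array([243., 319.])] grasp z [array([169., 346.]), array([246., 346.])]
cap top [201. 356.]
```

View pics/g2.png

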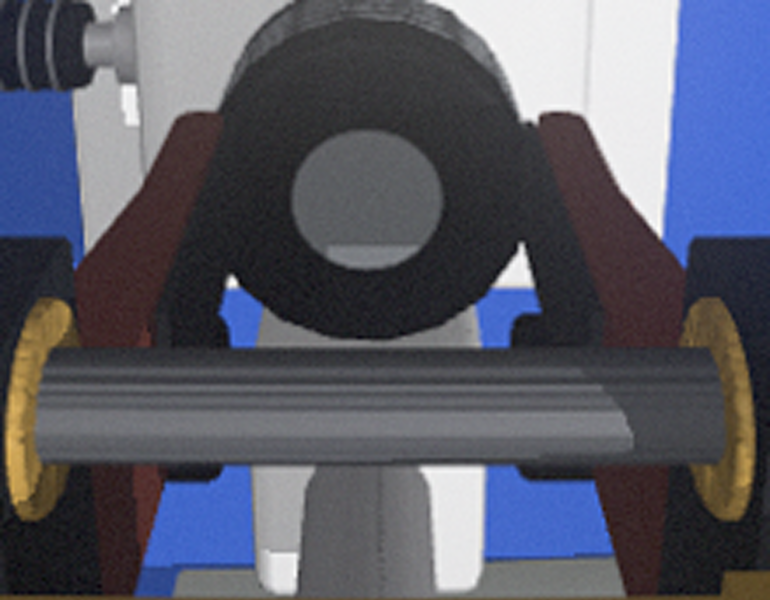

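The crop shows the cap between the two pads, with its edges at 230 and 520 and the pads at 225 and 530, so it is centred. The reported opening may not be the pad-to-pad distance. I close further at a modest force.

Request:
drive_tool(targets=[{"dx":0,"dy":0,"dz":0,"rx":0,"ry":0,"rz":0,"grip":3.5},{"dx":0,"dy":0,"dz":0,"rx":0,"ry":0,"rz":0,"grip":3.5},{"dx":0,"dy":0,"dz":0,"rx":0,"ry":0,"rz":0,"grip":3.5}], squeeze=20)

```text
clock: 4.35
ee_pos: [549.7, -19.9, 250.5]
orientation: [[-0.999, 0.036, 0.002], [0.036, 0.999, 0.0], [-0.002, 0.0, -1.0]]
ft_force: [-0.7, -0.9, 4.9]
finger_gap: 35.0
gripper_force: 2.6
```

Run:
```python
from h import *
print({k:np.round(v,2) for k,v in r.sense().items() if k in('finger_gap','gripper_force','moment','ft_force')})
w=optics.snapshot('wrist');c=cv2.resize(w[200:400,110:530],(420,200))[0:200,100:320]
cv2.imwrite('pics/g3.png',np.hstack([cv2.resize(c,(550,500),interpolation=cv2.INTER_CUBIC)]))
```

```text
{'ft_force': array([-0.7 , -0.93,  4.89]), 'moment': array([-0.27,  0.07,  0.01]), 'gripper_force': np.float64(2.61), 'finger_gap': np.float64(34.96)}
```

View pics/g3.png

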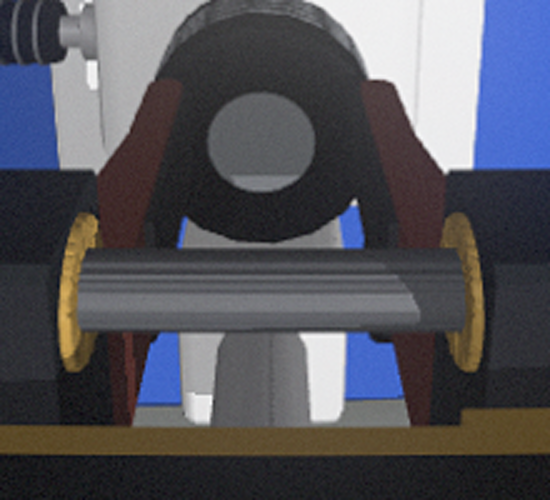

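Run:
```python
from h import *
import pickle
s=r.sense();S=cal('side');W=pickle.load(open('w1.pkl','rb'));im=cv2.imread('pics/w1.png')
for z in(250,265,280,290):print(z,'side -y tip',proj(S,[549.5,-43-5,z]).round(1),'+y',proj(S,[549.5,2+5,z]).round(1))
for z in(365,380,395,400):print(z,'w1',[proj(W,[496.9+x,-21.5-43.5,z]).round(0) for x in(-10,10)],[proj(W,[496.9+x,-21.5+43.5,z]).round(0) for x in(-10,10)])
for v in(225,240,255,275,295):print(v,[tuple(im[v,u]) for u in range(195,262,6)])
a=optics.snapshot('side')[165:225,325:400];w=optics.snapshot('top')[150:225,335:410]
cv2.imwrite('pics/g4.png',np.hstack([cv2.resize(a,(400,320),interpolation=cv2.INTER_CUBIC),cv2.resize(w,(320,320),interpolation=cv2.INTER_CUBIC)]))
```

```text
250 side -y tip [360.1 196. ] +y [347.5 189.1]
265 side -y tip [360.4 192. ] +y [347.8 185.2]
280 side -y tip [360.7 188. ] +y [348.  181.2]
290 side -y tip [361.  185.3] +y [348.2 178.6]
365 w1 [array([248., 222.]), array([251., 251.])] [array([386., 217.]), array([385., 246.])]
380 w1 [array([243., 230.]), array([246., 261.])] [array([391., 225.]), array([390., 256.])]
395 w1 [array([237., 240.]), array([241., 273.])] [array([397., 234.]), array([396., 268.])]
400 w1 [array([234., 244.]), array([238., 278.])] [array([400., 238.]), array([399., 272.])]
225 [(np.uint8(160), np.uint8(82), np.uint8(50)), (np.uint8(163), np.uint8(88), np.uint8(58)), (np.uint8(110), np.uint8(54), np.uint8(34)), (np.uint8(118), np.uint8(55), np.uint8(34)), (np.uint8(121), np.uint8(60), np.uint8(37)), (np.uint8(121), np.uint8(66), np.uint8(45)), (np.uint8(162), np.uint8(85), np.uint8(61)), (np.uint8(162), np.uint8(90), np.uint8(62)), (np.uint8(79), np.uint8(70), np.uint8(68)), (np.uint8(102), np.uint8(94), np.uint8(93)), (np.uint8(109), np.uint8(102), np.uint8(101)), (np.uint8(72), np.uint8(66), np.uint8(6
[... 1481 characters left out ...]
 np.uint8(74)), (np.uint8(220), np.uint8(114), np.uint8(74)), (np.uint8(202), np.uint8(147), np.uint8(133)), (np.uint8(241), np.uint8(243), np.uint8(244))]
295 [(np.uint8(42), np.uint8(35), np.uint8(51)), (np.uint8(49), np.uint8(43), np.uint8(39)), (np.uint8(50), np.uint8(37), np.uint8(34)), (np.uint8(56), np.uint8(42), np.uint8(42)), (np.uint8(49), np.uint8(35), np.uint8(33)), (np.uint8(46), np.uint8(36), np.uint8(37)), (np.uint8(219), np.uint8(112), np.uint8(72)), (np.uint8(220), np.uint8(112), np.uint8(75)), (np.uint8(219), np.uint8(114), np.uint8(75)), (np.uint8(220), np.uint8(114), np.uint8(73)), (np.uint8(219), np.uint8(111), np.uint8(71)), (np.uint8(222), np.uint8(116), np.uint8(78))]
```

View pics/g4.png

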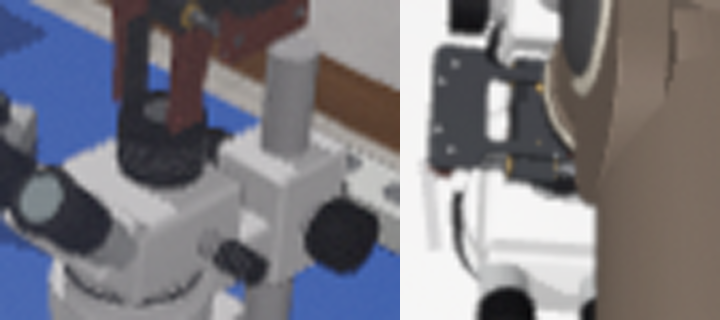

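The crop settles it. The -y finger ends on the cap's top face, and its tip at side (359,190) puts the real fingertips near z 277. So the fingertips end about 28 mm short of the reported TCP. In the wrist view the open tips project about 30 mm higher than the TCP, which agrees. I open, lift, and descend further while watching the force.

Request:
drive_tool(targets=[{"dx":0,"dy":0,"dz":0.6,"rx":0,"ry":0,"rz":0,"grip":5},{"dx":0.2,"dy":-0.2,"dz":1,"rx":0,"ry":0,"rz":0,"grip":8.5},{"dx":0.2,"dy":-0.2,"dz":1,"rx":0,"ry":0,"rz":0,"grip":8.5},{"dx":0.2,"dy":-0.2,"dz":1,"rx":0,"ry":0,"rz":0,"grip":8.5},{"dx":0.2,"dy":-0.2,"dz":1,"rx":0,"ry":0,"rz":0,"grip":8.5},{"dx":0.2,"dy":-0.2,"dz":0,"rx":0,"ry":0,"rz":0,"grip":8.5},{"dx":0.2,"dy":-0.2,"dz":-0.6,"rx":0,"ry":0,"rz":0,"grip":8.5},{"dx":0.2,"dy":-0.2,"dz":-1.2,"rx":0,"ry":0,"rz":0,"grip":8.5},{"dx":0.2,"dy":-0.2,"dz":-1.5,"rx":0,"ry":0,"rz":0,"grip":8.5},{"dx":0.2,"dy":-0.2,"dz":-1.5,"rx":0,"ry":0,"rz":0,"grip":8.5}], squeeze=6)

```text
clock: 5.5
ee_pos: [550.7, -21.9, 234.1]
orientation: [[-0.999, 0.036, -0.001], [0.036, 0.999, -0.0], [0.001, -0.0, -1.0]]
ft_force: [-0.1, -0.1, -0.1]
finger_gap: 84.9
gripper_force: 0.0
```

Request:
drive_tool(targets=[{"dx":0,"dy":0,"dz":-0.3,"rx":0,"ry":0,"rz":0,"grip":8.5},{"dx":0,"dy":0,"dz":-0.6,"rx":0,"ry":0,"rz":0,"grip":8.5},{"dx":0,"dy":0,"dz":-0.8,"rx":0,"ry":0,"rz":0,"grip":8.5},{"dx":0,"dy":0,"dz":-0.9,"rx":0,"ry":0,"rz":0,"grip":8.5},{"dx":0,"dy":0,"dz":-0.9,"rx":0,"ry":0,"rz":0,"grip":6.5},{"dx":0,"dy":0,"dz":-0.9,"rx":0,"ry":0,"rz":0,"grip":5.8},{"dx":0,"dy":0,"dz":-0.9,"rx":0,"ry":0,"rz":0,"grip":5.6},{"dx":0,"dy":0,"dz":-0.9,"rx":0,"ry":0,"rz":0,"grip":5.4},{"dx":0,"dy":0,"dz":-0.9,"rx":0,"ry":0,"rz":0,"grip":5.2},{"dx":0,"dy":0,"dz":-0.9,"rx":0,"ry":0,"rz":0,"grip":5}])

```text
clock: 6.5
ee_pos: [551.1, -22.2, 225.8]
orientation: [[-0.999, 0.036, 0.0], [0.036, 0.999, -0.0], [-0.0, -0.0, -1.0]]
ft_force: [-0.4, -0.6, -0.3]
finger_gap: 55.1
gripper_force: 6.0
```

Gripped: opening 55.1 mm on the 54 mm cap, with no side force. I tighten and pull straight up.

Request:
drive_tool(targets=[{"dx":0,"dy":0,"dz":0,"rx":0,"ry":0,"rz":0,"grip":4.5},{"dx":0,"dy":0,"dz":0,"rx":0,"ry":0,"rz":0,"grip":4.5},{"dx":0,"dy":0,"dz":0,"rx":0,"ry":0,"rz":0,"grip":4.5},{"dx":0,"dy":0,"dz":0.2,"rx":0,"ry":0,"rz":0,"grip":4.5},{"dx":0,"dy":0,"dz":0.4,"rx":0,"ry":0,"rz":0,"grip":4.5},{"dx":0,"dy":0,"dz":0.7,"rx":0,"ry":0,"rz":0,"grip":4.5},{"dx":0,"dy":0,"dz":1,"rx":0,"ry":0,"rz":0,"grip":4.5},{"dx":0,"dy":0,"dz":1.2,"rx":0,"ry":0,"rz":0,"grip":4.5}], squeeze=45)

```text
clock: 7.3
ee_pos: [551.2, -22.2, 238.4]
orientation: [[-0.999, 0.036, 0.0], [0.036, 0.999, -0.0], [-0.0, -0.0, -1.0]]
ft_force: [-0.5, -2.0, -0.7]
finger_gap: 54.7
gripper_force: 45.0
```

Request:
drive_tool(targets=[{"dx":0,"dy":0,"dz":2.5,"rx":0,"ry":0,"rz":0,"grip":4.5},{"dx":0,"dy":0,"dz":5,"rx":0,"ry":0,"rz":0,"grip":4.5},{"dx":0,"dy":0,"dz":8,"rx":0,"ry":0,"rz":0,"grip":4.5},{"dx":0,"dy":3,"dz":9,"rx":0,"ry":0,"rz":0,"grip":4.5},{"dx":-0.5,"dy":7,"dz":9,"rx":0,"ry":0,"rz":0,"grip":4.5},{"dx":-1.5,"dy":11,"dz":9,"rx":0,"ry":0,"rz":-1,"grip":4.5},{"dx":-3,"dy":15,"dz":9,"rx":0,"ry":0,"rz":-2,"grip":4.5},{"dx":-4.5,"dy":19,"dz":8,"rx":0,"ry":0,"rz":-3,"grip":4.5},{"dx":-6,"dy":23,"dz":6,"rx":0,"ry":0,"rz":-3.5,"grip":4.5},{"dx":-7.5,"dy":27,"dz":4,"rx":0,"ry":0,"rz":-3.5,"grip":4.5},{"dx":-9,"dy":31,"dz":1,"rx":0,"ry":0,"rz":-3.5,"grip":4.5},{"dx":-10,"dy":35,"dz":-2,"rx":0,"ry":0,"rz":-3.5,"grip":4.5}])

```text
clock: 8.5
ee_pos: [450.5, 328.5, 220.3]
orientation: [[-0.995, 0.096, 0.001], [0.096, 0.995, 0.003], [-0.001, 0.003, -1.0]]
ft_force: [0.4, 0.3, -0.8]
finger_gap: 54.5
gripper_force: 45.0
```

Request:
drive_tool(targets=[{"dx":0,"dy":1.6,"dz":-4,"rx":0,"ry":0,"rz":0,"grip":4.5},{"dx":0,"dy":1.6,"dz":-8,"rx":0,"ry":0,"rz":0,"grip":4.5},{"dx":0,"dy":1.6,"dz":-11,"rx":0,"ry":0,"rz":0,"grip":4.5},{"dx":0,"dy":1.6,"dz":-14,"rx":0,"ry":0,"rz":0,"grip":4.5},{"dx":0,"dy":1.6,"dz":-17,"rx":0,"ry":0,"rz":0,"grip":4.5},{"dx":0,"dy":1.6,"dz":-18.5,"rx":0,"ry":0,"rz":0,"grip":4.5},{"dx":0,"dy":1.6,"dz":-18.5,"rx":0,"ry":0,"rz":0,"grip":4.5},{"dx":0,"dy":1.6,"dz":-18.5,"rx":0,"ry":0,"rz":0,"grip":4.5}])

```text
clock: 9.3
ee_pos: [451.9, 342.5, 35.5]
orientation: [[-0.995, 0.096, 0.0], [0.096, 0.995, 0.001], [-0.0, 0.001, -1.0]]
ft_force: [0.1, -0.4, -0.8]
finger_gap: 54.1
gripper_force: 45.0
```

Run:
```python
from h import *
s=r.sense();C=cal('wrist');w=optics.snapshot('wrist');cv2.imwrite('pics/w5.png',w)
R=s['orientation'];print('cam in tool',(R.T@(ray(C,320,200)[0]-s['ee_pos'])).round(1),'axis',(R.T@ray(C,320,200)[1]).round(3))
# cap top grey disc
m=((w.min(2)>85)&(w.max(2)<200)&(w.max(2).astype(int)-w.min(2)<25)).astype(np.uint8)
n,l,st,c=cv2.connectedComponentsWithStats(m)
for i in range(1,n):
    if 200<st[i,4]<6000 and 220<c[i][0]<420:print(c[i].round(),st[i].tolist())
p=s['ee_pos'];print(p.round(1),'pred cap top',proj(C,p+[0,0,52]).round())
```

```text
cam in tool [ 7.360e+01  1.000e-01 -1.898e+02] axis [-0.259  0.007  0.966]
[320. 136.] [207, 136, 219, 2, 360]
[252. 219.] [209, 142, 167, 136, 4424]
[411. 208.] [393, 142, 38, 136, 3058]
[318. 275.] [294, 253, 49, 45, 1756]
[451.9 342.5  35.5] pred cap top [318. 273.]
```

The cap is held, with its top disc where predicted at wrist (318,275), and centred between the tray sides at columns 207 and 430. I lower it.

Request:
drive_tool(targets=[{"dx":0,"dy":0,"dz":-2,"rx":0,"ry":0,"rz":0,"grip":4.5},{"dx":0,"dy":0,"dz":-3.5,"rx":0,"ry":0,"rz":0,"grip":4.5},{"dx":0,"dy":0,"dz":-4.4,"rx":0,"ry":0,"rz":0,"grip":4.5},{"dx":0,"dy":0,"dz":-4.7,"rx":0,"ry":0,"rz":0,"grip":4.5},{"dx":0,"dy":0,"dz":-4.7,"rx":0,"ry":0,"rz":0,"grip":4.5}])

```text
clock: 9.85
ee_pos: [451.6, 341.5, -12.5]
orientation: [[-0.995, 0.097, -0.0], [0.097, 0.995, -0.0], [0.0, -0.0, -1.0]]
ft_force: [-0.3, -0.6, -0.5]
finger_gap: 54.3
gripper_force: 45.0
```

Request:
drive_tool(targets=[{"dx":0,"dy":0,"dz":-0.1,"rx":0,"ry":0,"rz":0,"grip":4.5},{"dx":0,"dy":0,"dz":-0.2,"rx":0,"ry":0,"rz":0,"grip":4.5},{"dx":0,"dy":0,"dz":-0.3,"rx":0,"ry":0,"rz":0,"grip":4.5},{"dx":0,"dy":0,"dz":-0.3,"rx":0,"ry":0,"rz":0,"grip":4.5}])

```text
clock: 10.25
ee_pos: [451.9, 341.8, -15.1]
orientation: [[-0.995, 0.097, 0.0], [0.097, 0.995, 0.0], [-0.0, 0.001, -1.0]]
ft_force: [1.4, -0.1, 0.5]
finger_gap: 54.4
gripper_force: 45.0
```

Request:
drive_tool(targets=[{"dx":0,"dy":0,"dz":-0.1,"rx":0,"ry":0,"rz":0,"grip":4.5},{"dx":0,"dy":0,"dz":-0.1,"rx":0,"ry":0,"rz":0,"grip":4.5}])

```text
clock: 10.45
ee_pos: [451.9, 341.8, -15.2]
orientation: [[-0.995, 0.097, 0.0], [0.097, 0.995, 0.001], [-0.0, 0.001, -1.0]]
ft_force: [-2.8, -1.9, 11.3]
finger_gap: 54.2
gripper_force: 45.0
```

The cap is on the floor. I release it and lift.

Request:
drive_tool(targets=[{"dx":0,"dy":0,"dz":0.1,"rx":0,"ry":0,"rz":0,"grip":5.6},{"dx":0,"dy":0,"dz":0.1,"rx":0,"ry":0,"rz":0,"grip":6.2},{"dx":0,"dy":0,"dz":0.1,"rx":0,"ry":0,"rz":0,"grip":7.2},{"dx":0,"dy":0,"dz":0.1,"rx":0,"ry":0,"rz":0,"grip":7.2},{"dx":0,"dy":0,"dz":1,"rx":0,"ry":0,"rz":0,"grip":7.2},{"dx":0,"dy":0,"dz":4,"rx":0,"ry":0,"rz":0,"grip":7.2},{"dx":0,"dy":0,"dz":9,"rx":0,"ry":0,"rz":0,"grip":7.2},{"dx":0,"dy":0,"dz":13,"rx":0,"ry":0,"rz":0,"grip":7.2},{"dx":0,"dy":0,"dz":17,"rx":0,"ry":0,"rz":0,"grip":7.2},{"dx":0,"dy":0,"dz":17,"rx":0,"ry":0,"rz":0,"grip":7.2}])

```text
clock: 11.45
ee_pos: [454.4, 343.6, 160.0]
orientation: [[-0.995, 0.097, 0.007], [0.097, 0.995, 0.007], [-0.006, 0.008, -1.0]]
ft_force: [-0.1, 0.0, 0.0]
finger_gap: 71.9
gripper_force: 0.0
```

Run:
```python
from h import *
s=r.sense();C=cal('wrist');w=optics.snapshot('wrist');cv2.imwrite('pics/w6.png',w);t=optics.snapshot('top');cv2.imwrite('pics/top6.png',t)
print(s['clock'],s['ee_pos'].round(1),s['ft_force'].round(1),'pred cap top',proj(C,[452,342,37]).round())
m=((w.min(2)>60)&(w.max(2)<200)&(w.max(2).astype(int)-w.min(2)<25)).astype(np.uint8)
n,l,st,c=cv2.connectedComponentsWithStats(m)
for i in range(1,n):
    if 200<st[i,4]<6000 and 220<c[i][0]<420:print(c[i].round(),st[i].tolist(),onz(C,*c[i],37).round())
```

```text
11.45 [454.4 343.6 160. ] [-0.1  0.   0. ] pred cap top [315. 187.]
[302. 184.] [259, 158, 83, 55, 3592] [447. 329.  37.]
[238. 244.] [226, 232, 25, 28, 249] [506. 255.  37.]
[289. 361.] [257, 343, 63, 28, 914] [662. 289.  37.]
```

The gripper is clear of the cap with zero force. Now I work out the leaned pose for the knob.

Run:
```python
from h import *;import pickle
from scipy.spatial.transform import Rotation as Ro
W=pickle.load(open('w1.pkl','rb'));im=cv2.imread('pics/w1.png').astype(int)
# knob: columns of dark pixels in rows 218..236
m=(im[216:240,232:282].max(2)<115);print('cols',(m.sum(0)).tolist(),'rows',m[:,10:36].sum(1).tolist())
T=cal('top');S=cal('side')
for u in(253.5,255,256.5):
    p,e=tri([ray(W,u,227),ray(T,397.8,192.),ray(S,370.3,213.6)]);print(u,p.round(1),np.round(e,1))
s=r.sense();print(s['joints'].round(2))
R0=Ro.from_euler('z',22.1-3.5,degrees=True).as_matrix()@np.array([[-.9132,.4076,0],[.4076,.9132,0],[0,0,-1]])
y=np.deg2rad(-2);ax=np.array([np.cos(y),np.sin(y),0]);a=np.deg2rad(45)
z=np.array([-np.sin(y)*np.sin(a),np.cos(y)*np.sin(a),-np.cos(a)]);Rg=np.c_[np.cross(ax,z),ax,z]
print('rv',np.rad2deg(Ro.from_matrix(Rg@R0.T).as_rotvec()).round(1),'toolz',z.round(3))
K=np.array([545,-98,210])+3*np.array([-.035,-1,0])
for b in(0,80):print(b,'ee',(K-z*(b-47)).round(1))
```

```text
cols [8, 8, 7, 4, 5, 6, 6, 4, 0, 9, 15, 17, 14, 17, 17, 17, 17, 17, 17, 17, 17, 17, 17, 17, 17, 17, 17, 16, 15, 17, 17, 16, 16, 16, 10, 0, 0, 0, 0, 0, 0, 1, 0, 0, 0, 0, 0, 0, 0, 0] rows [0, 0, 0, 23, 25, 25, 25, 25, 25, 24, 23, 22, 23, 25, 25, 25, 25, 25, 24, 18, 0, 0, 0, 0]
253.5 [545.3 -98.  209.4] [0.4 0.4 0.6]
255 [545.6 -97.3 208.8] [1.3 1.  0.9]
256.5 [545.9 -96.7 208.3] [2.3 1.7 1.2]
[-0.89  0.35  0.19  1.8  -0.08  1.    0.82]
rv [ 37.1  32.6 -81.7] toolz [ 0.025  0.707 -0.707]
0 ee [546.1 -67.8 176.8]
80 ee [ 544.1 -124.3  233.3]
```

The knob is at (545,-98,209.5) with 0.5 mm residuals from three views. I go over the top to the -y side while turning.

Request:
drive_tool(targets=[{"dx":0,"dy":0,"dz":5,"rx":0,"ry":0,"rz":0,"grip":7.2},{"dx":0,"dy":0,"dz":10,"rx":0,"ry":0,"rz":0,"grip":7.2},{"dx":0,"dy":-1,"dz":15,"rx":0,"ry":0,"rz":0,"grip":7},{"dx":1,"dy":-4,"dz":19,"rx":3,"ry":2.6,"rz":-6.5,"grip":7},{"dx":2,"dy":-7,"dz":23,"rx":5.9,"ry":5.2,"rz":-13.1,"grip":6},{"dx":3,"dy":-11,"dz":26,"rx":8.9,"ry":7.8,"rz":-19.6,"grip":6},{"dx":4,"dy":-15,"dz":27,"rx":11.9,"ry":10.4,"rz":-26.1,"grip":6},{"dx":5,"dy":-19,"dz":27,"rx":14.8,"ry":13,"rz":-32.7,"grip":6},{"dx":6,"dy":-23,"dz":27,"rx":17.8,"ry":15.6,"rz":-39.2,"grip":6},{"dx":7,"dy":-27,"dz":27,"rx":20.8,"ry":18.3,"rz":-45.8,"grip":6},{"dx":8,"dy":-31,"dz":27,"rx":23.7,"ry":20.9,"rz":-52.3,"grip":6},{"dx":9,"dy":-35,"dz":27,"rx":26.7,"ry":23.5,"rz":-58.8,"grip":6}])

```text
clock: 12.75
ee_pos: [541.9, -9.7, 422.0]
orientation: [[-0.366, 0.924, -0.108], [0.752, 0.362, 0.551], [0.548, 0.121, -0.828]]
ft_force: [1.1, 1.6, 0.6]
finger_gap: 60.2
gripper_force: 0.0
```

Request:
drive_tool(targets=[{"dx":0,"dy":-4,"dz":0,"rx":3,"ry":2.6,"rz":-6.5,"grip":6},{"dx":0,"dy":-8,"dz":0,"rx":5.9,"ry":5.2,"rz":-13.1,"grip":6},{"dx":0,"dy":-12,"dz":0,"rx":8.9,"ry":7.8,"rz":-19.6,"grip":6},{"dx":0,"dy":-16,"dz":0,"rx":10.4,"ry":9.1,"rz":-22.9,"grip":6},{"dx":0,"dy":-17,"dz":-2,"rx":10.4,"ry":9.1,"rz":-22.9,"grip":6},{"dx":0,"dy":-17,"dz":-2,"rx":10.4,"ry":9.1,"rz":-22.9,"grip":6},{"dx":0,"dy":-17,"dz":-2,"rx":10.4,"ry":9.1,"rz":-22.9,"grip":6}])

```text
clock: 13.45
ee_pos: [541.1, -180.1, 401.1]
orientation: [[0.032, 0.999, 0.024], [0.704, -0.04, 0.709], [0.71, -0.006, -0.705]]
ft_force: [-0.1, 0.9, -0.5]
finger_gap: 60.0
gripper_force: 0.0
```

Request:
drive_tool(targets=[{"dx":0,"dy":0,"dz":-4,"rx":0,"ry":0,"rz":0,"grip":6},{"dx":0,"dy":0.3,"dz":-8,"rx":0,"ry":0,"rz":0,"grip":6},{"dx":0.2,"dy":0.6,"dz":-11.8,"rx":0,"ry":0,"rz":0,"grip":6},{"dx":0.2,"dy":0.6,"dz":-11.8,"rx":0,"ry":0,"rz":0,"grip":6},{"dx":0.2,"dy":0.6,"dz":-11.8,"rx":0,"ry":0,"rz":0,"grip":6}])

```text
clock: 13.95
ee_pos: [544.1, -170.7, 286.5]
orientation: [[0.025, 0.999, 0.022], [0.705, -0.033, 0.708], [0.708, -0.002, -0.706]]
ft_force: [0.3, -0.8, 0.5]
finger_gap: 60.1
gripper_force: 0.0
```

Run:
```python
from h import *
s=r.sense();C=cal('wrist');w=optics.snapshot('wrist');cv2.imwrite('pics/w7.png',w);a=optics.snapshot('side');cv2.imwrite('pics/s7.png',a)
K=np.array([545.4,-98,209.5]);q=proj(C,K);R=s['orientation']
print(s['clock'],s['ee_pos'].round(1),s['ft_force'].round(1),'pred knob',q.round(1),'grasp pt w1',proj(C,s['ee_pos']-47*R[:,2]).round(), 'K in tool',(R.T@(K-s['ee_pos'])).round(1))
for b in(-14,14):print(proj(C,K+[0.035*b,b,0]).round())
v=w.copy()
for p,c in((K,(0,0,255)),(s['ee_pos']-28*R[:,2]+30*R[:,1],(0,255,0)),(s['ee_pos']-28*R[:,2]-30*R[:,1],(0,255,0))):cv2.circle(v,tuple(int(i) for i in proj(C,p)),4,c,1)
S=cal('side')
for p,c in((s['ee_pos']-28*R[:,2]+37*R[:,1],(0,255,0)),(s['ee_pos']-28*R[:,2]-37*R[:,1],(0,255,0))):cv2.circle(a,tuple(int(i) for i in proj(S,p)),2,c,1)
cv2.imwrite('pics/v7.png',np.hstack([cv2.resize(v,(480,300)),cv2.resize(a[150:250,310:410],(300,300))]))
```

```text
13.95 [ 544.1 -170.7  286.5] [ 0.3 -0.8  0.5] pred knob [318.2 196.9] grasp pt w1 [320. 267.] K in tool [ -3.3  -1.  105.9]
[318. 210.]
[318. 185.]
```

View pics/v7.png

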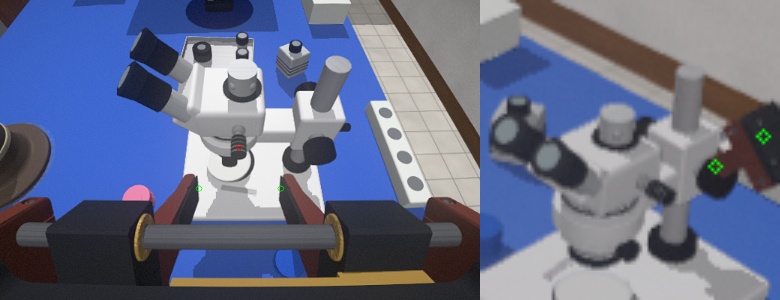

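The picture shows the port bare and the cap standing in the tray at (202,48). The knob is under its predicted mark at (238,148), and the fingertips are at the marks set 28 mm back from the TCP. I approach along the tool axis.

Request:
drive_tool(targets=[{"dx":0,"dy":3,"dz":-3.2,"rx":0,"ry":0,"rz":0,"grip":5},{"dx":0.1,"dy":6,"dz":-6.4,"rx":0,"ry":0,"rz":0,"grip":5},{"dx":0.2,"dy":8,"dz":-8.6,"rx":0,"ry":0,"rz":0,"grip":5},{"dx":0.2,"dy":8,"dz":-8.6,"rx":0,"ry":0,"rz":0,"grip":5},{"dx":0.2,"dy":8,"dz":-8.6,"rx":0,"ry":0,"rz":0,"grip":5}])

```text
clock: 14.55
ee_pos: [546.5, -93.1, 201.5]
orientation: [[0.025, 0.999, 0.026], [0.707, -0.036, 0.706], [0.707, 0.001, -0.707]]
ft_force: [-0.5, -0.5, 0.1]
finger_gap: 49.8
gripper_force: 0.0
```

Run:
```python
from h import *
s=r.sense();C=cal('wrist');w=optics.snapshot('wrist');cv2.imwrite('pics/w8.png',w)
K=np.array([545.4,-98,209.5]);R=s['orientation'];q=proj(C,K)
print(s['clock'],s['ee_pos'].round(1),s['ft_force'].round(1),q.round(1),[proj(C,K+[0.035*b,b,0]).round() for b in(-14,14)])
d=R.T@(K-s['ee_pos'])-[2.1,0,-45];print('move',(R@d).round(1))
x,y=q.astype(int);m=(w[y-40:y+40,x-40:x+40].max(2)<100).astype(np.uint8)
n,l,st,c=cv2.connectedComponentsWithStats(m)
for i in range(1,n):
    if st[i,4]>60:print((c[i]+[x-40,y-40]).round(1),st[i].tolist())
```

```text
14.55 [546.5 -93.1 201.5] [-0.5 -0.5  0.1] [318.3 235.2] [array([318., 257.]), array([318., 215.])]
move [ -0.   25.4 -25.3]
[313.2 234.8] [0, 12, 57, 53, 1743]
[335.8 251.3] [37, 32, 29, 48, 237]
```

Request:
drive_tool(targets=[{"dx":0,"dy":1,"dz":-1,"rx":0,"ry":0,"rz":0,"grip":5},{"dx":0,"dy":2,"dz":-2,"rx":0,"ry":0,"rz":0,"grip":5},{"dx":0,"dy":2.5,"dz":-2.5,"rx":0,"ry":0,"rz":0,"grip":5},{"dx":0,"dy":2.5,"dz":-2.5,"rx":0,"ry":0,"rz":0,"grip":5},{"dx":0,"dy":2.5,"dz":-2.5,"rx":0,"ry":0,"rz":0,"grip":5}], squeeze=5)

```text
clock: 15.1
ee_pos: [545.7, -67.4, 174.6]
orientation: [[0.027, 0.999, 0.024], [0.706, -0.036, 0.707], [0.708, -0.002, -0.706]]
ft_force: [0.2, -0.8, -0.5]
finger_gap: 50.0
gripper_force: 0.0
```

Request:
drive_tool(targets=[{"dx":0,"dy":0,"dz":0,"rx":0,"ry":0,"rz":0,"grip":3},{"dx":0,"dy":0,"dz":0,"rx":0,"ry":0,"rz":0,"grip":2.5},{"dx":0,"dy":0,"dz":0,"rx":0,"ry":0,"rz":0,"grip":2.2},{"dx":0,"dy":0,"dz":0,"rx":0,"ry":0,"rz":0,"grip":1.8},{"dx":0,"dy":0,"dz":0,"rx":0,"ry":0,"rz":0,"grip":1.5},{"dx":0,"dy":0,"dz":0,"rx":0,"ry":0,"rz":0,"grip":1.5}])

```text
clock: 15.7
ee_pos: [547.1, -67.7, 174.7]
orientation: [[0.026, 0.999, 0.027], [0.707, -0.037, 0.707], [0.707, 0.001, -0.707]]
ft_force: [5.6, 0.6, -1.4]
finger_gap: 19.8
gripper_force: 5.0
```

Knob gripped at 19.8 mm. I relieve the small x force, tighten, and start pulling.

Request:
drive_tool(targets=[{"dx":0.15,"dy":0,"dz":0,"rx":0,"ry":0,"rz":0,"grip":1.5},{"dx":0.15,"dy":0,"dz":0,"rx":0,"ry":0,"rz":0,"grip":1.5},{"dx":0.15,"dy":0,"dz":0,"rx":0,"ry":0,"rz":0,"grip":1.5},{"dx":0.15,"dy":-0.2,"dz":0,"rx":0,"ry":0,"rz":0,"grip":1.5},{"dx":0.13,"dy":-0.4,"dz":0,"rx":0,"ry":0,"rz":0,"grip":1.5},{"dx":0.13,"dy":-0.6,"dz":0,"rx":0,"ry":0,"rz":0,"grip":1.5}], squeeze=40)

```text
clock: 16.3
ee_pos: [546.8, -72.8, 174.7]
orientation: [[0.026, 0.999, 0.024], [0.705, -0.035, 0.708], [0.708, -0.002, -0.706]]
ft_force: [-0.5, 2.2, 1.1]
finger_gap: 19.1
gripper_force: 40.0
```

Request:
drive_tool(targets=[{"dx":0,"dy":-0.2,"dz":0,"rx":0,"ry":0,"rz":0,"grip":1.5},{"dx":-0.01,"dy":-0.4,"dz":0,"rx":0,"ry":0,"rz":0,"grip":1.5},{"dx":-0.02,"dy":-0.6,"dz":0,"rx":0,"ry":0,"rz":0,"grip":1.5},{"dx":-0.03,"dy":-0.8,"dz":0,"rx":0,"ry":0,"rz":0,"grip":1.5}])

```text
clock: 16.7
ee_pos: [546.5, -79.0, 174.8]
orientation: [[0.025, 0.999, 0.022], [0.704, -0.034, 0.71], [0.71, -0.002, -0.704]]
ft_force: [1.9, 14.1, -2.9]
finger_gap: 19.2
gripper_force: 40.0
```

Request:
drive_tool(targets=[{"dx":0,"dy":-0.1,"dz":0,"rx":0,"ry":0,"rz":0,"grip":1.5},{"dx":0,"dy":-0.2,"dz":0,"rx":0,"ry":0,"rz":0,"grip":1.5}])

```text
clock: 16.9
ee_pos: [546.5, -80.7, 174.8]
orientation: [[0.025, 0.999, 0.022], [0.704, -0.033, 0.71], [0.71, -0.002, -0.704]]
ft_force: [0.4, 10.9, -1.0]
finger_gap: 19.1
gripper_force: 40.0
```

Force is falling as it passes the click. I continue.

Request:
drive_tool(targets=[{"dx":0,"dy":-0.1,"dz":0,"rx":0,"ry":0,"rz":0,"grip":1.5},{"dx":-0.01,"dy":-0.2,"dz":0,"rx":0,"ry":0,"rz":0,"grip":1.5},{"dx":-0.01,"dy":-0.3,"dz":0,"rx":0,"ry":0,"rz":0,"grip":1.5},{"dx":-0.02,"dy":-0.4,"dz":0,"rx":0,"ry":0,"rz":0,"grip":1.5}])

```text
clock: 17.3
ee_pos: [546.4, -87.7, 174.7]
orientation: [[0.027, 0.999, 0.025], [0.706, -0.036, 0.707], [0.708, -0.001, -0.707]]
ft_force: [-0.6, 2.5, 0.6]
finger_gap: 19.5
gripper_force: 40.0
```

Request:
drive_tool(targets=[{"dx":0,"dy":-0.2,"dz":0,"rx":0,"ry":0,"rz":0,"grip":1.5},{"dx":-0.01,"dy":-0.4,"dz":0,"rx":0,"ry":0,"rz":0,"grip":1.5},{"dx":-0.02,"dy":-0.6,"dz":0,"rx":0,"ry":0,"rz":0,"grip":1.5},{"dx":-0.03,"dy":-0.8,"dz":0,"rx":0,"ry":0,"rz":0,"grip":1.5},{"dx":-0.03,"dy":-1,"dz":0,"rx":0,"ry":0,"rz":0,"grip":1.5},{"dx":-0.04,"dy":-1.2,"dz":0,"rx":0,"ry":0,"rz":0,"grip":1.5}])

```text
clock: 17.9
ee_pos: [546.0, -99.6, 174.7]
orientation: [[0.026, 0.999, 0.024], [0.706, -0.036, 0.707], [0.708, -0.001, -0.707]]
ft_force: [-0.6, 2.9, 3.3]
finger_gap: 19.2
gripper_force: 40.0
```

Travel is about 32 mm. Now I feel for the stop in small steps.

Request:
drive_tool(targets=[{"dx":0,"dy":-0.1,"dz":0,"rx":0,"ry":0,"rz":0,"grip":1.5},{"dx":0,"dy":-0.2,"dz":0,"rx":0,"ry":0,"rz":0,"grip":1.5},{"dx":-0.01,"dy":-0.3,"dz":0,"rx":0,"ry":0,"rz":0,"grip":1.5}])

```text
clock: 18.2
ee_pos: [546.0, -102.6, 174.7]
orientation: [[0.027, 0.999, 0.025], [0.706, -0.036, 0.707], [0.708, -0.001, -0.707]]
ft_force: [-1.3, 3.6, 2.5]
finger_gap: 18.9
gripper_force: 40.0
```

Request:
drive_tool(targets=[{"dx":0,"dy":-0.1,"dz":0,"rx":0,"ry":0,"rz":0,"grip":1.5},{"dx":0,"dy":-0.2,"dz":0,"rx":0,"ry":0,"rz":0,"grip":1.5}])

```text
clock: 18.4
ee_pos: [545.9, -104.5, 174.7]
orientation: [[0.026, 0.999, 0.024], [0.706, -0.036, 0.707], [0.708, -0.001, -0.706]]
ft_force: [-2.8, 2.3, 3.2]
finger_gap: 18.8
gripper_force: 40.0
```

Request:
drive_tool(targets=[{"dx":-0.02,"dy":-0.1,"dz":0,"rx":0,"ry":0,"rz":0,"grip":1.5},{"dx":-0.04,"dy":-0.2,"dz":0,"rx":0,"ry":0,"rz":0,"grip":1.5}])

```text
clock: 18.6
ee_pos: [545.8, -106.5, 174.7]
orientation: [[0.026, 0.999, 0.025], [0.706, -0.036, 0.707], [0.708, -0.001, -0.707]]
ft_force: [-0.2, 2.0, 3.3]
finger_gap: 19.0
gripper_force: 40.0
```

Request:
drive_tool(targets=[{"dx":0,"dy":-0.1,"dz":0,"rx":0,"ry":0,"rz":0,"grip":1.5},{"dx":-0.01,"dy":-0.2,"dz":0,"rx":0,"ry":0,"rz":0,"grip":1.5}])

```text
clock: 18.8
ee_pos: [545.8, -108.5, 174.7]
orientation: [[0.026, 0.999, 0.025], [0.706, -0.036, 0.707], [0.708, -0.001, -0.707]]
ft_force: [-0.2, 1.5, 3.1]
finger_gap: 19.5
gripper_force: 40.0
```

Request:
drive_tool(targets=[{"dx":0,"dy":-0.1,"dz":0,"rx":0,"ry":0,"rz":0,"grip":1.5},{"dx":-0.01,"dy":-0.2,"dz":0,"rx":0,"ry":0,"rz":0,"grip":1.5}])

```text
clock: 19.0
ee_pos: [545.7, -110.2, 174.7]
orientation: [[0.026, 0.999, 0.025], [0.706, -0.036, 0.707], [0.708, -0.001, -0.706]]
ft_force: [1.4, 6.7, 1.5]
finger_gap: 19.5
gripper_force: 40.0
```

Request:
drive_tool(targets=[{"dx":0,"dy":-0.05,"dz":0,"rx":0,"ry":0,"rz":0,"grip":1.5},{"dx":0,"dy":-0.05,"dz":0,"rx":0,"ry":0,"rz":0,"grip":1.5}])

```text
clock: 19.2
ee_pos: [545.6, -110.2, 174.7]
orientation: [[0.026, 0.999, 0.024], [0.705, -0.036, 0.708], [0.708, -0.001, -0.706]]
ft_force: [0.6, 4.6, 2.7]
finger_gap: 19.2
gripper_force: 40.0
```

Request:
drive_tool(targets=[{"dx":0,"dy":-0.07,"dz":0,"rx":0,"ry":0,"rz":0,"grip":1.5},{"dx":0,"dy":-0.1,"dz":0,"rx":0,"ry":0,"rz":0,"grip":1.5},{"dx":0,"dy":-0.1,"dz":0,"rx":0,"ry":0,"rz":0,"grip":1.5}])

```text
clock: 19.5
ee_pos: [545.6, -110.1, 174.8]
orientation: [[0.025, 0.999, 0.023], [0.705, -0.034, 0.709], [0.709, -0.001, -0.705]]
ft_force: [0.8, 8.2, 0.6]
finger_gap: 19.3
gripper_force: 40.0
```

The rod is held at the stop: position is stuck at 42 mm of travel while force rises. I press slightly more, relax, release, and back out along the tool axis.

Request:
drive_tool(targets=[{"dx":0,"dy":-0.06,"dz":0,"rx":0,"ry":0,"rz":0,"grip":1.5},{"dx":0,"dy":-0.06,"dz":0,"rx":0,"ry":0,"rz":0,"grip":1.5},{"dx":0,"dy":-0.06,"dz":0,"rx":0,"ry":0,"rz":0,"grip":1.5},{"dx":0,"dy":0.1,"dz":0,"rx":0,"ry":0,"rz":0,"grip":1.5},{"dx":0,"dy":0.15,"dz":0,"rx":0,"ry":0,"rz":0,"grip":1.5}])

```text
clock: 20.0
ee_pos: [545.7, -110.2, 174.7]
orientation: [[0.026, 0.999, 0.025], [0.706, -0.036, 0.707], [0.708, -0.001, -0.707]]
ft_force: [0.4, 2.6, 2.4]
finger_gap: 19.0
gripper_force: 40.0
```

Request:
drive_tool(targets=[{"dx":0,"dy":0,"dz":0,"rx":0,"ry":0,"rz":0,"grip":2.2},{"dx":0,"dy":0,"dz":0,"rx":0,"ry":0,"rz":0,"grip":3},{"dx":0,"dy":0,"dz":0,"rx":0,"ry":0,"rz":0,"grip":5},{"dx":0,"dy":0,"dz":0,"rx":0,"ry":0,"rz":0,"grip":5},{"dx":0,"dy":-1,"dz":1,"rx":0,"ry":0,"rz":0,"grip":5},{"dx":0,"dy":-3,"dz":3,"rx":0,"ry":0,"rz":0,"grip":5},{"dx":0,"dy":-6,"dz":6,"rx":0,"ry":0,"rz":0,"grip":5},{"dx":-0.1,"dy":-9,"dz":9,"rx":0,"ry":0,"rz":0,"grip":5},{"dx":-0.1,"dy":-9,"dz":9,"rx":0,"ry":0,"rz":0,"grip":5},{"dx":-0.1,"dy":-9,"dz":9,"rx":0,"ry":0,"rz":0,"grip":5}])

```text
clock: 21.0
ee_pos: [544.4, -201.8, 265.0]
orientation: [[0.027, 0.999, 0.026], [0.707, -0.038, 0.706], [0.707, -0.0, -0.708]]
ft_force: [-0.4, 0.3, -0.8]
finger_gap: 49.6
gripper_force: 0.0
```

Run:
```python
from h import *
s=r.sense();w=optics.snapshot('wrist');C=cal('wrist');a=optics.snapshot('side');t=optics.snapshot('top');S=cal('side');T=cal('top')
print(s['clock'],s['ee_pos'].round(1),s['ft_force'].round(1),s['finger_gap'])
K=np.array([543.9,-140.4,209.5])
def dark(im,C,p,h,th=90):
    q=proj(C,p);x,y=q.astype(int);x0,y0=max(x-h,0),max(y-h,0)
    m=(im[y0:y+h,x0:x+h].max(2)<th).astype(np.uint8);n,l,st,c=cv2.connectedComponentsWithStats(m)
    return q.round(1),[((c[i]+[x0,y0]).round(1).tolist(),st[i].tolist()) for i in range(1,n) if st[i,4]>15]
print('knob wrist',dark(w,C,K,30)); print('knob side',dark(a,S,K,12))
cap=[452,342,37];print('cap side',dark(a,S,cap,14));print('cap top',dark(t,T,cap,16))
# microscope shift check in side view away from the arm
b=cv2.imread('pics/side0.png')
g=lambda i:np.float32(cv2.cvtColor(i[225:275,300:405],cv2.COLOR_BGR2GRAY));print('shift px base',cv2.phaseCorrelate(g(b),g(a)))
```

```text
21.0 [ 544.4 -201.8  265. ] [-0.4  0.3 -0.8] 49.63614914181089
knob wrist (array([316.6, 196.5]), [([314.5, 192.5], [0, 5, 51, 44, 869])])
knob side (array([380.2, 219.7]), [([387.0, 210.6], [14, 0, 10, 9, 78]), ([379.7, 219.8], [7, 9, 10, 8, 54])])
cap side (array([264.4, 210.3]), [([260.7, 208.7], [0, 0, 25, 28, 463])])
cap top (array([245., 225.]), [([246.1, 224.8], [9, 8, 17, 16, 158])])
shift px base ((0.009137429627841698, 0.031478462117007666), 1.002463176338761)
```

The knob is at its drawn-out place (side view within 0.5 px), the cap is where it was set down, and the base shows no shift. I hand in.

```bash
python3 -c "
from rig import r
print(r.sign_off())"
```

```text
the job is handed in; nothing more can be done
None
```

I handed the job in at about 21 s: the dust cap stands open side down in the tray's empty half, the light rod is out on its end stop about 42 mm from where it started, and the microscope base shows no shift; no verdict came back.

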